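# Clamp the microscope's camera tube in the V-block

## Robot

A 6-joint arm with a two-finger parallel gripper is mounted at the origin on the work surface. World frame = base frame: x ahead of the robot, y to its left, z up, the work surface at z = 0. Lengths are in m, angles in rad, forces in N, time in s.
With the tool pointing down it reaches from about 0.35 to 0.85 m from the base axis. Payload 8.1 kg.
Tool frame: the origin (TCP) lies at the very end of the fingers, on their centre line; the grasp point (between the pads) lies 19 mm behind it (manip.hold_point_z is the distance from the TCP to the grasp point, in m); z points along the fingers, y is the line along which they close (so a half turn about z gives the same grasp; the last joint's range is limited). The gripper opens to 93 mm and grips with 3 to 60 N. Pads are 15 mm wide; open, the fingers measure 128 mm over their backs; the gripper's body (75 mm by 188 mm) begins 65 mm behind the grasp point.
Start: joints at [1.127, 0.13, 1.488, -0, 1.523, -0.085], TCP at [0.211, 0.562, 0.219] pointing down, gripper open.
Joint ranges: [-2.96, 2.96], [-0.89, 2.26], [0.02, 2.5], [-1.34, 4.48], [0, 2.73], [-2.66, 2.66]. Speed limits (rad/s): [2.39, 2.39, 2.79, 3.14, 3.14, 3.14].

## Interface

Orientations are given as a unit quaternion [x, y, z, w].
In Python, from station import manip gives the robot as it stands.
- The arm moves only by the tool jog_arm, never from a script. Its arguments are lists of equal length, an entry for each row: "claw": the finger opening in cm, from 0 to 9.3; "linear": the shift along the tool's x, y, z in cm, a list of three; "twist": the turn, a rotation vector about the tool's x, y, z in degrees, a list of three. In form: {"claw": [claw, ...], "linear": [[x, y, z], ...], "twist": [[wx, wy, wz], ...]}. A call has 1 to 12 rows; each row shifts and turns the commanded pose from where the row before left it, along the tool's axes as they then stand; what a row does not reach is not made up. A row lasts 1/10 s, in which the tool goes at most 50 mm and 8.59 degrees, less where a joint would pass 70% of its speed; a pose out of reach is approached as far as the arm can. A call is refused whole if a number of a shift passes 5 or a number of a turn 8.59, either way. A call with a gripper value outside its range is refused whole. The fingers move at their own pace and stop on an object; "grip_force" is the grip in N (left out, the last holds). Time passes only in rows, so rows that do not move let the fingers close. It gives the time, the measured TCP pose, the force and the opening at its end, in the units of the state.
- manip.get_obs(): the state, without advancing time (a new reading comes with each control period).
- manip.snapshot(name): name is "scene" or "side" or "wrist"; returns the picture (400x640x3 uint8, blue, green, red); there is no depth.
- manip.calibration(name): a dict with "mtx" (3x3 intrinsics, pixels), "world_from_camera" (4x4, takes a point from camera to world coordinates); the wrist camera has in their place "tool_from_camera" (4x4, takes a point from camera to tool coordinates, whose origin is the TCP and whose axes are the flange's). Camera axes: x right, y down, z forward; pixel columns grow to the right and rows downward; lengths in m; the calibration is good to about 2 mm. A picture is of the moment at which its call begins: read the wrist's pose just before it. calibration takes no time and is no camera call.
- manip.close_job(): hands the job in, once; it reports no verdict.
The state is a dict: "time_s": time; "joint_positions": joint angles; "joint_velocities": joint speeds; "joint_efforts": joint torques, N m; "position": TCP position; "orientation": TCP orientation; "force": force on the tool from outside, world axes, zero at the start; "moment": the same for the moment, N m; "gripper_width": finger opening in m.
Only numpy, scipy, OpenCV 4.12 (cv2) and the standard library are available. Lean on these libraries where they do the work, as an engineer would, in place of code of your own. Each camera call takes 0.05 s, during which the arm holds its last target. There are 200 camera calls.

## Task

The microscope's camera tube is to be clamped for cleaning its lenses. Lift it out of its padded case by the middle, lay it down on the ribbed mat and let go, then take it again near one end and lower it gently into the V-block so that it beds on both flanks and sticks out about equally at either end (either end may point either way). Let go of it, then swing the block's open clamp arm over until its pad rests on the tube, and leave the other things on the bench where they are.

Things in the scene. Friction and masses are not known exactly. Their poses are not given: they have to be found in the camera images.
- tube: the camera tube: aluminium barrel 40 mm in diameter and 180 mm long overall (the last 12 mm at each end are 36 mm in diameter), one end collar dark, about 0.28 kg with its weight near the middle. Origin at mid length on its axis; x runs along the tube. It starts lying in the case
- case: grey open padded case, 198 x 140 mm, 46 mm tall, fixed; origin under its centre, x along it and along the tube in it, whose axis lies 32 mm above the bench. At both ends dark foam hugs the tube to within 6 mm of its top. Across the middle is a finger gap without foam, 64 mm of the length and 128 mm wide, its floor 7 mm above the bench: the tube can be taken only there
- mat: pale grey silicone rest mat, 200 x 158 mm, fixed; origin under its centre, z up. Ribs along x (the 200 mm) with tops 8 mm above the bench, 8 mm wide, centres 15, 45 and 75 mm either side of the middle line; base 3 mm thick. The tube lies in a groove without rolling; in the middle groove its axis is 25 mm above the bench
- seat (a point): where the tube's mid-point belongs: on the V's axis at mid length, 60 mm above the bench. x runs along the V, y points to the side with the arm's hinge, z up
- vclamp: steel V-block 76 mm long (x), 70 mm wide, 58 mm tall, 90 degree V 52 mm wide at the mouth, on a fixed plate 120 x 125 mm, 10 mm thick; origin under the block's centre, axes as point seat. Beyond the block's ends nothing stands beside the tube. The arm's hinge axis is parallel to x, 48 mm to +y and 90 mm above the bench, between two ears 39 mm wide overall, at mid length
- clamp_arm (a joint): angle (rad) of the steel clamp arm: 0 = level across the V, its pad on a bedded tube (over an empty V it sinks to -0.12), 1.57 = upright, stop at 1.95; it starts open at 1.6 to 1.85. Bar 20 mm wide (x), 12 mm thick, centred on the hinge axis. Above about 1.2 it stays where it is put; below that it sinks slowly by its own weight. About 1 N at the ball moves it
- ball (a point): centre of the black ball, 26 mm in diameter, at the free end of the clamp arm, 112 mm from its hinge axis
- oil_bottle: bystander: small amber glass bottle with a black cap, 32 mm across, 66 mm tall, standing; origin under its centre
- eyepiece: bystander: microscope eyepiece standing on its steel end, dark above, 36 mm across, 48 mm tall; origin under its centre
- canister: bystander: cream plastic objective canister with a black lid, standing, 36 mm across, 58 mm tall; origin under its centre
- spacer: bystander: short aluminium spacer ring standing on end, 40 mm across, 45 mm tall, much shorter than the camera tube; origin under its centre
- slide_box: bystander: shut blue slide box, 97 x 170 mm, 34 mm tall; origin under its centre
- brush: bystander: flat wooden lens brush lying down, 150 mm long, 18 mm wide, 8 mm thick; origin under its middle
- blower: bystander: grey rubber blower bulb standing nozzle up, 54 mm across, 104 mm tall; origin under its centre
Not all that is in view belongs to the job. Leave any blue or purple look-alike of the vclamp alone. There is more than one size of the tube; the job needs the smaller.

How it is judged:
On the way, in this order (a step that is already met when the one before it is completed fails the run):
1. the tube has been laid down on the ribbed mat and let go (contact force between tube and mat above 0.5 N and height (world z) of tube below 0.035 m and linear speed of tube below 0.03 m/s and contact force between the fingers and tube below 0.1 N), for 0.2 s.
2. the tube lies bedded in the V, let go, with the clamp arm still open (x of tube in the frame of seat between -0.015 and 0.015 m and y of tube in the frame of seat between -0.003 and 0.003 m and z of tube in the frame of seat between -0.003 and 0.003 m and angle between the x axis of tube and the x axis of seat, either way round below 0.05 rad and linear speed of tube below 0.02 m/s and contact force between the fingers and tube below 0.1 N and value of joint clamp_arm above 1 rad), for 0.2 s.
At the end, for the whole second after the job is handed in: The tube lies at rest in the V with its axis within 3 mm of the V's axis sideways and in height and within 0.05 rad of its direction, its middle within 15 mm of the block's middle, let go; and the clamp arm is down on it (within 0.06 rad of level) (x of tube in the frame of seat between -0.015 and 0.015 m and y of tube in the frame of seat between -0.003 and 0.003 m and z of tube in the frame of seat between -0.003 and 0.003 m and angle between the x axis of tube and the x axis of seat, either way round below 0.05 rad and linear speed of tube below 0.02 m/s and contact force between the fingers and tube below 0.1 N and value of joint clamp_arm between -0.06 and 0.06 rad and velocity of joint clamp_arm below 0.05 rad/s); the robot touches nothing.
It fails at once if the tube is dropped or thrown into the V instead of lowered (over 0.4 m/s within 50 mm of its seat) (distance between tube and seat below 0.05 m and linear speed of tube above 0.4 m/s).
It fails at once if another thing on the bench is pushed more than 30 mm or knocked over (distance of any of oil_bottle, eyepiece, canister, spacer, slide_box, brush, blower from where it was at the start of the episode above 0.03 m or angle between any of oil_bottle, eyepiece, canister, spacer, blower's own z axis and vertical above 0.6 rad).
It also fails if it takes over 72 s, if anything falls off the work surface, if the arm or the gripper's body presses on something with over 40 N, if the wrist force passes 120 N, or if a joint passes its speed limit or range.

## Working session

There is one attempt and no reset: what is moved stays moved. The work goes in short steps, Python scripts to look and compute and a tool call to move; the robot and the scene stay as the last step left them, time stands still between calls to the robot, and variables do not carry over. Pictures are saved under pics/ and viewed, on a budget of 10 in all, crops included, one or two more only if the job needs it, and the job is handed in when it is done.

Besides the shell and the picture viewer there is one more tool, called after ">>>" in YAML: its name, and indented under it one key for each argument. jog_arm: Moves the arm, as the interface text tells. Its arguments: {"type":"object","properties":{"claw":{"type":"array"},"linear":{"type":"array"},"twist":{"type":"array"},"grip_force":{"type":"number"}},"required":["claw","linear","twist"]}

```bash
ls; mkdir -p pics
python3 - <<'E'
from station import manip
import cv2,numpy as np
np.set_printoptions(precision=4,suppress=True)
o=manip.get_obs();print(o)
for n in("scene","side","wrist"):
    c=manip.calibration(n);print(n,c)
    cv2.imwrite(f"pics/{n}0.png",manip.snapshot(n))
print(manip.hold_point_z)
E
```

```text
pics
{'time_s': 0.0, 'joint_positions': array([ 1.1266,  0.1312,  1.4892, -0.    ,  1.523 , -0.0854]), 'joint_velocities': array([-0.0005,  0.0016, -0.0004,  0.0005,  0.0002, -0.0005]), 'joint_efforts': array([ -0.0007, -55.9852, -49.1751,   0.0763,   0.036 ,  -0.0002]), 'position': array([0.2104, 0.5613, 0.2176]), 'orientation': array([ 0.1784,  0.984 , -0.0009, -0.0002]), 'force': array([ 0.0205, -0.8471,  0.14  ]), 'moment': array([-0.0691,  0.0341,  0.0214]), 'gripper_width': 0.09306616332664697}
scene {'mtx': array([[420.8906,   0.    , 316.9641],
       [  0.    , 420.8906, 200.066 ],
       [  0.    ,   0.    ,   1.    ]]), 'world_from_camera': array([[-0.491 ,  0.6241, -0.6078,  1.1872],
       [ 0.871 ,  0.3388, -0.3557,  0.3462],
       [-0.016 , -0.7041, -0.71  ,  0.881 ],
       [ 0.    ,  0.    ,  0.    ,  1.    ]])}
side {'mtx': array([[375.8729,   0.    , 324.1753],
       [  0.    , 375.8729, 199.5888],
       [  0.    ,   0.    ,   1.    ]]), 'world_from_camera': array([[-0.9575, -0.1512,  0.2458,  0.2424],
       [-0.2877,  0.566 , -0.7726,  0.8133],
       [-0.0223, -0.8104, -0.5855,  0.732 ],
       [ 0.    ,  0.    ,  0.    ,  1.    ]])}
wrist {'mtx': array([[289.7566,   0.    , 323.196 ],
       [  0.    , 289.7566, 196.8754],
       [  0.    ,   0.    ,   1.    ]]), 'tool_from_camera': array([[-0.0013, -0.9593, -0.2825,  0.0789],
       [ 1.    , -0.0012, -0.0003, -0.0003],
       [-0.    , -0.2825,  0.9593, -0.1665],
       [ 0.    ,  0.    ,  0.    ,  1.    ]])}
0.0188
```

View pics/scene0.png

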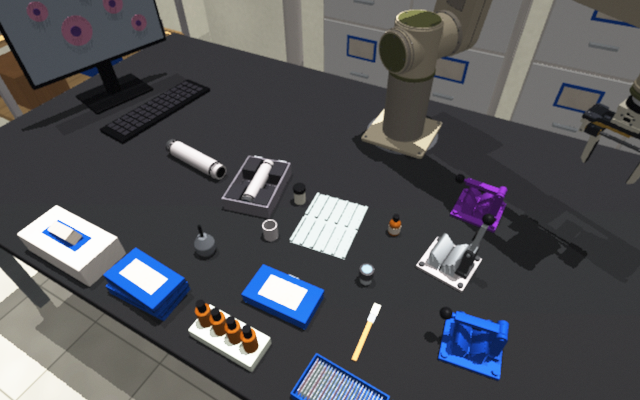

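View pics/side0.png

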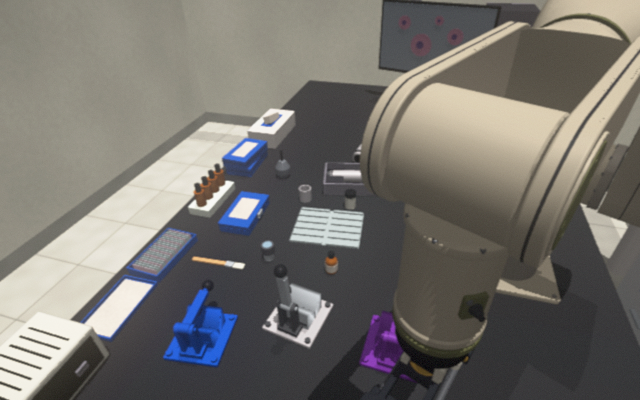

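Scene view: case with the tube at about (258,185), mat (330,225), white vclamp (450,258) with its ball at (489,219). The larger tube lies loose at (195,158), and the blue and purple look-alikes are separate. I'll enlarge the parts that matter.

```bash
cat > h.py <<'E'
import cv2,numpy as np
from scipy.spatial.transform import Rotation as R
from station import manip
np.set_printoptions(precision=4,suppress=True)
def cam(n,o=None):
    c=manip.calibration(n)
    if n!="wrist": return c["mtx"],c["world_from_camera"]
    o=o or manip.get_obs(); T=np.eye(4); T[:3,:3]=R.from_quat(o["orientation"]).as_matrix(); T[:3,3]=o["position"]
    return c["mtx"],T@c["tool_from_camera"]
def px2w(C,uv,z):
    K,T=C; d=T[:3,:3]@np.linalg.inv(K)@np.array([uv[0],uv[1],1.]); p=T[:3,3]
    return p+d*(z-p[2])/d[2]
def w2px(C,P):
    K,T=C; q=K@(T[:3,:3].T@(np.array(P)-T[:3,3])); return q[:2]/q[2]
def tri(obs):  # [(C,uv),...] -> point
    A=np.zeros((3,3));b=np.zeros(3);L=[]
    for (K,T),uv in obs:
        d=T[:3,:3]@np.linalg.inv(K)@np.array([*uv,1.]);d/=np.linalg.norm(d);M=np.eye(3)-np.outer(d,d);A+=M;b+=M@T[:3,3];L.append((M,T[:3,3]))
    x=np.linalg.solve(A,b);return x,[np.linalg.norm(M@(x-p)) for M,p in L]
def crop(img,x0,y0,x1,y1,s,name):
    g=cv2.resize(img[y0:y1,x0:x1],None,fx=s,fy=s,interpolation=cv2.INTER_CUBIC)
    for x in range((x0+9)//10*10,x1,10): cv2.putText(g,str(x),(int((x-x0+.5)*s)-8,9),0,.3,(0,255,255),1);cv2.line(g,(int((x-x0+.5)*s),10),(int((x-x0+.5)*s),15),(0,255,255),1)
    for y in range((y0+9)//10*10,y1,10): cv2.putText(g,str(y),(0,int((y-y0+.5)*s)+3),0,.3,(0,255,255),1);cv2.line(g,(20,int((y-y0+.5)*s)),(26,int((y-y0+.5)*s)),(0,255,255),1)
    cv2.imwrite(name,g)
E
python3 - <<'E'
from h import *
i=cv2.imread("pics/scene0.png")
crop(i,218,146,376,264,5,"pics/a1.png"); 
crop(i,408,200,518,294,6,"pics/a2.png")
E
```

```text
(no output)
```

View pics/a1.png

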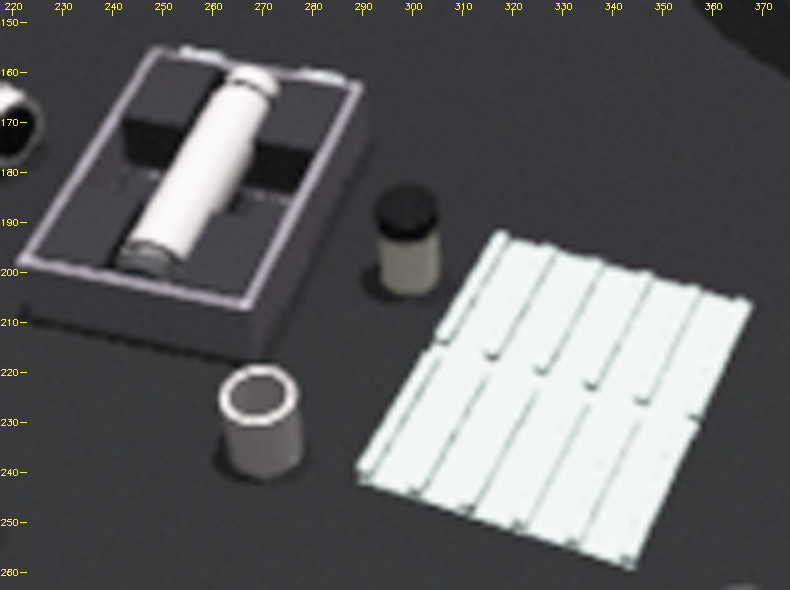

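View pics/a2.png

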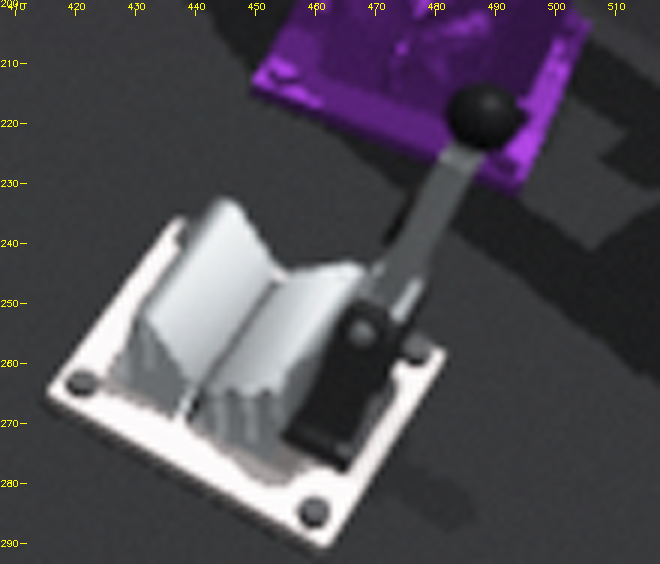

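Crops: the case rim corners are at (248,155), (290,162), (267,207) and (222,197). The mat corners are at (317,192), (367,206), (344,259) and (289,241). The plate corners are at (415,265), (461,290) and (481,258). The hinge is on the right and the ball is at (489,219).

Run:
```python
from h import *
C=cam("scene")
def quad(ps,z,n):
    P=np.array([px2w(C,p,z) for p in ps]);print(n,P[:,:2].tolist(),"c",P.mean(0)[:2])
    for i in range(len(P)):
        d=P[(i+1)%len(P)]-P[i];print("  len %.3f yaw %.1f"%(np.linalg.norm(d),np.degrees(np.arctan2(d[1],d[0]))))
quad([(248.5,155.5),(290,162.5),(267,207),(222,197.5)],.046,"case")
quad([(317,192),(367,206),(344,259),(289,241)],.008,"mat")
quad([(415.5,265),(461.5,290.5),(481,258),(437,236)],.010,"plate")
quad([(267,162),(247,197)],.040,"tube")
quad([(437,263),(456,244)],.04,"Vbottom")
for n,p,z in[("oil",(394,232),0),("eyep",(366,283),0),("canister",(408*0+300,203),0),("spacer",(271,239),0),("slide",(283,296),.034),("brush",(367,332),0.005),("blower",(204,252),0),("ball",(489,219),.2),("purple",(479,200),0),("blue",(472,350),0)]:print(n,px2w(C,p,z))
i=cv2.imread("pics/side0.png")
```

```text
case [[0.40335324780902604, -0.357463039693099], [0.3703252269173365, -0.22471484446450363], [0.5615091372794437, -0.18001810222926828], [0.5915005344394428, -0.31306925088987114]] c [ 0.4817 -0.2688]
  len 0.137 yaw 104.0
  len 0.196 yaw 13.2
  len 0.136 yaw -77.3
  len 0.193 yaw -166.7
mat [[0.4102701154015781, -0.10771992445658352], [0.39208902081266606, 0.04698270577232322], [0.5919717834893972, 0.07410851410746327], [0.6093932691295185, -0.08125571402646925]] c [ 0.5009 -0.017 ]
  len 0.156 yaw 96.7
  len 0.202 yaw 7.7
  len 0.156 yaw -83.6
  len 0.201 yaw -172.4
plate [[0.5236301734492076, 0.2407787477648075], [0.541698432691637, 0.3624680333959224], [0.42314708913537735, 0.37874168090519383], [0.4062314753833485, 0.258066005842425]] c [0.4737 0.31  ]
  len 0.123 yaw 81.6
  len 0.120 yaw 172.2
  len 0.122 yaw -98.0
  len 0.119 yaw -8.4
tube [[0.3963181991952758, -0.2929904480171339], [0.5515019131914316, -0.2562139880130486]] c [ 0.4739 -0.2746]
  len 0.159 yaw 13.3
  len 0.159 yaw -166.7
Vbottom [[0.5157394102341145, 0.288085989023729], [0.43563019123643665, 0.3114126043176786]] c [0.4757 0.2997]
  len 0.083 yaw 163.8
  len 0.083 yaw -16.2
oil [0.4395 0.1501 0.    ]
eyep [0.6257 0.152  0.    ]
canister [ 0.4672 -0.133   0.    ]
spacer [ 0.6216 -0.1317  0.    ]
slide [0.7721 0.0063 0.034 ]
brush [0.7452 0.2091 0.005 ]
blower [ 0.7436 -0.2626  0.    ]
ball [0.4768 0.3603 0.2   ]
purple [0.2066 0.321  0.    ]
blue [0.671  0.4244 0.    ]
```

```bash
cat >> h.py <<'E'
def yaw_of(o): 
    x=R.from_quat(o["orientation"]).as_matrix()[:,0]; return np.degrees(np.arctan2(x[1],x[0]))
def plan(x,y,z,yaw,v=4.5,w=8.0,start=None,claw=9.3):
    """rows (cm,deg in tool axes) from the present pose to the world pose, tool down"""
    o=manip.get_obs(); p,q=(o["position"],yaw_of(o)) if start is None else (np.array(start[:3]),start[3])
    d=np.array([x,y,z])-p; dy=(yaw-q+180)%360-180
    n=max(1,int(np.ceil(max(np.linalg.norm(d)*100/v,abs(dy)/w))))
    L=[];T=[]
    for i in range(n):
        a=np.radians(q+dy*i/n); s=d/n*100
        L.append([round(float(s[0]*np.cos(a)+s[1]*np.sin(a)),2),round(float(s[0]*np.sin(a)-s[1]*np.cos(a)),2),round(float(-s[2]),2)])
        T.append([0,0,round(-dy/n,2)])
    print(f"n={n} dyaw={dy:.2f} from {p} {q:.2f}\n linear {L}\n twist {T}")
    return [x,y,z,yaw]
E
python3 - <<'E'
from h import *
s=plan(.22,.52,.34,163); s=plan(.42,.31,.34,172,start=s)
E
```

```text
n=3 dyaw=3.56 from [0.2105 0.5614 0.2178] 159.44
 linear [[-0.78, -1.18, -4.07], [-0.76, -1.2, -4.07], [-0.73, -1.21, -4.07]]
 twist [[0, 0, np.float64(-1.19)], [0, 0, np.float64(-1.19)], [0, 0, np.float64(-1.19)]]
n=7 dyaw=9.00 from [0.22 0.52 0.34] 163.00
 linear [[-3.61, -2.03, -0.0], [-3.56, -2.11, -0.0], [-3.51, -2.19, -0.0], [-3.46, -2.27, -0.0], [-3.41, -2.35, -0.0], [-3.36, -2.42, -0.0], [-3.3, -2.5, -0.0]]
 twist [[0, 0, -1.29], [0, 0, -1.29], [0, 0, -1.29], [0, 0, -1.29], [0, 0, -1.29], [0, 0, -1.29], [0, 0, -1.29]]
```

>>> jog_arm:
  claw: [9.3,9.3,9.3,9.3,9.3,9.3,9.3,9.3,9.3,9.3,9.3,9.3]
  linear:
    - [-0.8,-1.2,-4.1]
    - [-0.8,-1.2,-4.1]
    - [-0.7,-1.2,-4.1]
    - [-3.6,-2.0,0]
    - [-3.6,-2.1,0]
    - [-3.5,-2.2,0]
    - [-3.5,-2.3,0]
    - [-3.4,-2.3,0]
    - [-3.4,-2.4,0]
    - [-3.3,-2.5,0]
    - [0,0,0]
    - [0,0,0]
  twist:
    - [0,0,-1.2]
    - [0,0,-1.2]
    - [0,0,-1.2]
    - [0,0,-1.3]
    - [0,0,-1.3]
    - [0,0,-1.3]
    - [0,0,-1.3]
    - [0,0,-1.3]
    - [0,0,-1.3]
    - [0,0,-1.3]
    - [0,0,0]
    - [0,0,0]

```text
time_s: 1.35
position: [0.422, 0.3105, 0.3413]
orientation: [0.07, 0.998, -0.0, -0.0]
force: [0.1, 0.5, 0.2]
gripper_width: 0.0927
```

Run:
```python
from h import *
import pickle
o=manip.get_obs();i=manip.snapshot("wrist");cv2.imwrite("pics/w1.png",i);pickle.dump(o,open("w1.pkl","wb"))
print(o["time_s"],o["position"],yaw_of(o),o["joint_positions"],o["force"])
C=cam("wrist",o)
print(w2px(C,[.474,.31,.01]),w2px(C,[.474,.30,.06]),w2px(C,[.477,.36,.2]))
crop(i,160,40,480,280,2.5,"pics/a3.png")
print(plan(.43,-.28,.28,193.2))
```

```text
1.35 [0.422  0.3105 0.3413] 171.99332767200542 [ 0.5362 -0.0926  1.4931  0.0003  1.7419 -0.8948] [0.0893 0.5186 0.1992]
[327.2099 188.3362] [321.4764 197.0478] [373.1731 227.0651]
n=14 dyaw=21.11 from [0.4214 0.3113 0.3414] 172.09
 linear [[-0.64, -4.17, 0.44], [-0.53, -4.19, 0.44], [-0.42, -4.2, 0.44], [-0.31, -4.21, 0.44], [-0.2, -4.22, 0.44], [-0.09, -4.22, 0.44], [0.02, -4.22, 0.44], [0.13, -4.22, 0.44], [0.24, -4.22, 0.44], [0.36, -4.21, 0.44], [0.47, -4.2, 0.44], [0.58, -4.18, 0.44], [0.69, -4.17, 0.44], [0.8, -4.15, 0.44]]
 twist [[0, 0, np.float64(-1.51)], [0, 0, np.float64(-1.51)], [0, 0, np.float64(-1.51)], [0, 0, np.float64(-1.51)], [0, 0, np.float64(-1.51)], [0, 0, np.float64(-1.51)], [0, 0, np.float64(-1.51)], [0, 0, np.float64(-1.51)], [0, 0, np.float64(-1.51)], [0, 0, np.float64(-1.51)], [0, 0, np.float64(-1.51)], [0, 0, np.float64(-1.51)], [0, 0, np.float64(-1.51)], [0, 0, np.float64(-1.51)]]
[0.43, -0.28, 0.28, 193.2]
```

View pics/a3.png

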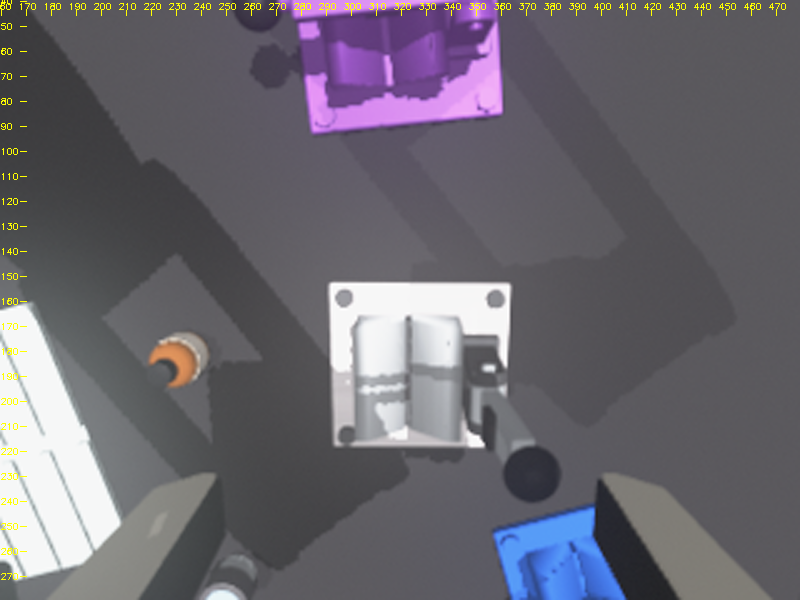

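Wrist view: the vclamp plate is at crop (329–511, 282–446), the V's apex line at crop x≈408 (y 316–443), the block mouth edges at x≈355 and 462, and the ball at crop (531,473). The nearest corner of the purple one is well away.

```bash
cat >> h.py <<'E'
def cw(C,p,z,x0=160,y0=40,s=2.5): return px2w(C,(p[0]/s+x0-.5,p[1]/s+y0-.5),z)
E
python3 - <<'E'
from h import *
import pickle
o=pickle.load(open("w1.pkl","rb"));C=cam("wrist",o)
def pr(n,a,b,z):
    A,B=cw(C,a,z),cw(C,b,z);d=B-A;print(n,A[:2],B[:2],"mid",((A+B)/2)[:2],"len %.3f yaw %.1f"%(np.linalg.norm(d),np.degrees(np.arctan2(d[1],d[0]))))
pr("apex",(408,316),(408,443),.032)
pr("left",(357,318),(354,440),.058); pr("right",(460,318),(464,440),.058)
pr("plateTop",(329,282),(511,282),.01);pr("plateL",(329,282),(334,447),.01);pr("plateB",(334,447),(512,446),.01);pr("plateR",(511,282),(512,446),.01)
print("ball",tri([(C,(531/2.5+159.5,473/2.5+39.5)),(cam("scene"),(488.2,218.8))]), cw(C,(531,473),.2))
E
```

```text
apex [0.4291 0.3083] [0.5178 0.2957] mid [0.4735 0.302 ] len 0.090 yaw -8.1
left [0.4212 0.2772] [0.5013 0.2621] mid [0.4612 0.2696] len 0.081 yaw -10.6
right [0.4303 0.3412] [0.5115 0.334 ] mid [0.4709 0.3376] len 0.081 yaw -5.1
plateTop [0.4021 0.2575] [0.4196 0.3809] mid [0.4109 0.3192] len 0.125 yaw 81.9
plateL [0.4021 0.2575] [0.5214 0.2404] mid [0.4617 0.249 ] len 0.120 yaw -8.1
plateB [0.5214 0.2404] [0.5389 0.3695] mid [0.5301 0.305 ] len 0.130 yaw 82.3
plateR [0.4196 0.3809] [0.5389 0.3695] mid [0.4793 0.3752] len 0.120 yaw -5.5
ball (array([0.4783, 0.3585, 0.2011]), [np.float64(0.0002183814416012833), np.float64(0.00021838144160119484)]) [0.4788 0.3584 0.2   ]
```

>>> jog_arm:
  claw: [9.3,9.3,9.3,9.3,9.3,9.3,9.3,9.3,9.3,9.3,9.3]
  linear:
    - [-0.6,-4.2,0]
    - [-0.5,-4.2,0]
    - [-0.4,-4.2,0]
    - [-0.3,-4.2,0]
    - [-0.2,-4.2,0]
    - [-0.1,-4.2,0.8]
    - [0,-4.2,0.8]
    - [0.1,-4.2,0.8]
    - [0.2,-4.2,0.8]
    - [0.4,-4.2,0.8]
    - [0.5,-4.2,0.8]
  twist:
    - [0,0,-1.5]
    - [0,0,-1.5]
    - [0,0,-1.5]
    - [0,0,-1.5]
    - [0,0,-1.5]
    - [0,0,-1.5]
    - [0,0,-1.5]
    - [0,0,-1.5]
    - [0,0,-1.5]
    - [0,0,-1.5]
    - [0,0,-1.5]

```text
time_s: 2.5
position: [0.4279, -0.1526, 0.2935]
orientation: [-0.077, 0.997, 0.0, 0.0]
force: [2.1, 0.3, 0.5]
gripper_width: 0.0929
```

>>> jog_arm:
  claw: [9.3,9.3,9.3,9.3,9.3]
  linear:
    - [0.6,-4.2,0.5]
    - [0.7,-4.2,0.5]
    - [0.8,-4.2,0.5]
    - [0,0,0]
    - [0,0,0]
  twist:
    - [0,0,-1.5]
    - [0,0,-1.5]
    - [0,0,-1.5]
    - [0,0,0]
    - [0,0,0]

```text
time_s: 3.0
position: [0.4295, -0.2795, 0.2781]
orientation: [-0.114, 0.993, 0.001, -0.0]
force: [-0.2, 0.7, -0.3]
gripper_width: 0.093
```

Run:
```python
from h import *
import pickle
o=manip.get_obs();i=manip.snapshot("wrist");cv2.imwrite("pics/w2.png",i);pickle.dump(o,open("w2.pkl","wb"))
print(o["time_s"],o["position"],yaw_of(o),o["joint_positions"],o["force"])
crop(i,160,40,480,280,2.5,"pics/a4.png")
```

```text
3.0 [ 0.4295 -0.2795  0.2781] -166.8795407655621 [-0.6773 -0.124   1.6357  0.0005  1.6313 -2.477 ] [-0.1792  0.6695 -0.2787]
```

View pics/a4.png

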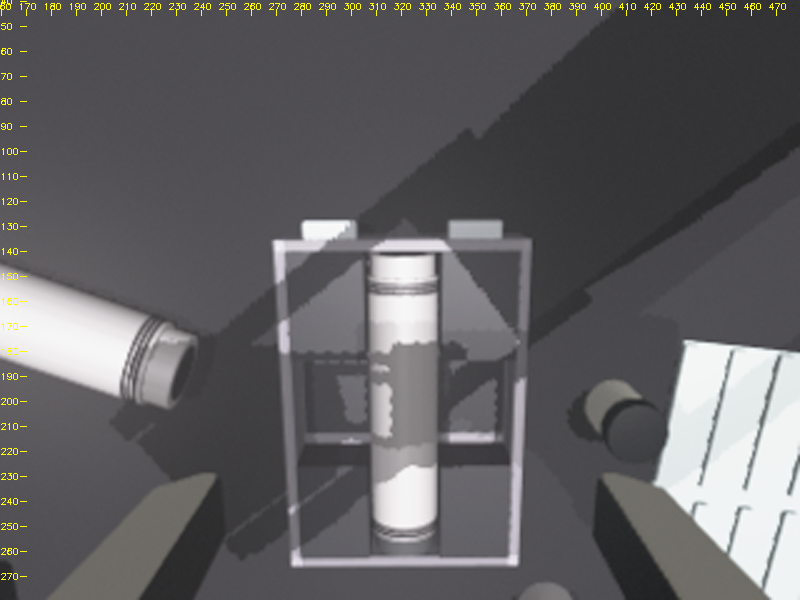

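Wrist view: the tube is in the case with edges at crop x 369 and 438 and its dark collar at the lower end. The case rim corners are at crop (274,241), (531,240), (518,565) and (292,565).

Run:
```python
from h import *
import pickle
o=pickle.load(open("w2.pkl","rb"));C=cam("wrist",o)
P=np.array([cw(C,p,.046) for p in[(274,241),(531,240),(518,565),(292,565)]]);print(P[:,:2],P.mean(0))
for i in range(4):
    d=P[(i+1)%4]-P[i];print("%.3f %.1f"%(np.linalg.norm(d),np.degrees(np.arctan2(d[1],d[0]))))
a,b=cw(C,(403.5,290),.034),cw(C,(404,525),.034);d=b-a;print(a,b,np.degrees(np.arctan2(d[1],d[0])),np.linalg.norm(cw(C,(369,400),.034)-cw(C,(438,400),.034)))
print("ends",cw(C,(404,254),.040),cw(C,(404,553),.040))
# mat corner & canister
print("mat corner",cw(C,(685,340),.008), "canister",cw(C,(600,395),.0))
```

```text
[[ 0.3997 -0.3611]
 [ 0.3678 -0.226 ]
 [ 0.5591 -0.1803]
 [ 0.5904 -0.3161]] [ 0.4793 -0.2709  0.046 ]
0.139 103.3
0.197 13.4
0.139 -77.0
0.196 -166.7
[ 0.4114 -0.2867  0.034 ] [ 0.5543 -0.2536  0.034 ] 13.040608601887763 0.040872654668596825
ends [ 0.3911 -0.2911  0.04  ] [ 0.5701 -0.25    0.04  ]
mat corner [ 0.4061 -0.1104  0.008 ] canister [ 0.4535 -0.1481  0.    ]
```

>>> jog_arm:
  claw: [6.6,6.6,6.6,6.6,6.6,6.6,6.6,6.6]
  linear:
    - [-1.3,-0.1,3.0]
    - [-1.3,-0.1,3.0]
    - [-1.3,-0.1,3.0]
    - [-1.3,0,3.0]
    - [0,0,2.0]
    - [0,0,2.0]
    - [0,0,0]
    - [0,0,0]
  twist:
    - [0,0,0]
    - [0,0,0]
    - [0,0,0]
    - [0,0,0]
    - [0,0,0]
    - [0,0,0]
    - [0,0,0]
    - [0,0,0]
  grip_force: 25

```text
time_s: 3.85
position: [0.4811, -0.2698, 0.1194]
orientation: [-0.115, 0.993, 0.0, 0.0]
force: [0.1, 0.7, 0.1]
gripper_width: 0.0661
```

Run:
```python
from h import *
import pickle
o=manip.get_obs();print(o["position"],yaw_of(o),o["gripper_width"])
plan(.4805,-.2706,.019,193.1)
for n in("w1","w2"):
    i=cv2.imread(f"pics/{n}.png");C=cam("wrist",pickle.load(open(n+".pkl","rb")))
    m=((i.min(2)>170)).astype(np.uint8);m=cv2.morphologyEx(m,cv2.MORPH_CLOSE,np.ones((7,7)))
    cs,_=cv2.findContours(m,0,2)
    for c in sorted(cs,key=cv2.contourArea)[-4:]:
        a=cv2.approxPolyDP(c,3,True)[:,0];print(n,cv2.contourArea(c),[(p.tolist(),px2w(C,p,.008)[:2].round(4).tolist()) for p in a])
```

```text
[ 0.4811 -0.2698  0.1194] -166.75266571044207 0.06606947688538789
n=3 dyaw=-0.15 from [ 0.4811 -0.2698  0.1194] -166.75
 linear [[0.03, -0.02, 3.35], [0.03, -0.02, 3.35], [0.03, -0.02, 3.35]]
 twist [[0, 0, np.float64(0.05)], [0, 0, np.float64(0.05)], [0, 0, np.float64(0.05)]]
w1 438.5 [([213, 333], [0.7498, 0.0318]), ([206, 335], [0.7527, 0.0161]), ([195, 361], [0.8155, -0.0246]), ([221, 357], [0.8129, 0.0334])]
w1 830.0 [([0, 221], [0.4513, -0.2949]), ([0, 260], [0.527, -0.331]), ([17, 276], [0.5646, -0.3139]), ([30, 267], [0.5494, -0.2804]), ([22, 257], [0.5269, -0.2865]), ([23, 250], [0.5131, -0.2783])]
w1 3133.0 [([292, 153], [0.4038, 0.2588]), ([294, 217], [0.5198, 0.2424]), ([353, 218], [0.537, 0.3494]), ([345, 209], [0.5176, 0.3369]), ([344, 216], [0.5308, 0.3335]), ([321, 209], [0.5115, 0.2937]), ([321, 185], [0.4669, 0.3001]), ([334, 187], [0.4738, 0.3225]), ([339, 208], [0.5142, 0.3263]), ([344, 173], [0.4511, 0.3431]), ([358, 173], [0.4546, 0.3675]), ([359, 185], [0.4764, 0.3669]), ([353, 187], [0.4786, 0.3559]), ([362, 186], [0.479, 0.372]), ([363, 153], [0.421, 0.3797])
[... 974 characters left out ...]
), ([332, 140], [0.389, -0.2751])]
w2 4784.0 [([69, 138], [0.4739, -0.6548]), ([71, 149], [0.4898, -0.6521]), ([77, 149], [0.4878, -0.6434]), ([83, 156], [0.4966, -0.6347]), ([205, 197], [0.5196, -0.4487]), ([213, 190], [0.5054, -0.4378]), ([226, 192], [0.5041, -0.4177]), ([228, 187], [0.4954, -0.4157]), ([221, 183], [0.4914, -0.4271]), ([221, 177], [0.482, -0.4283]), ([232, 175], [0.4751, -0.4123]), ([92, 125], [0.447, -0.6218]), ([84, 129], [0.4555, -0.6332]), ([77, 125], [0.452, -0.6431])]
w2 7745.5 [([434, 176], [0.4066, -0.1094]), ([422, 233], [0.5012, -0.097]), ([477, 288], [0.578, 0.0289]), ([484, 263], [0.5298, 0.0224]), ([510, 262], [0.5182, 0.0644]), ([533, 189], [0.3915, 0.0482])]
```

>>> jog_arm:
  claw: [6.6,6.6,6.6,6.6,6.6,6.6,6.6,3.0,3.0,3.0,3.0,3.0]
  linear:
    - [0,-0.1,2.5]
    - [0,0,2.5]
    - [0,0,2.0]
    - [0,0,1.5]
    - [0,0,1.0]
    - [0,0,0.5]
    - [0,0,0]
    - [0,0,0]
    - [0,0,0]
    - [0,0,0]
    - [0,0,0]
    - [0,0,0]
  twist:
    - [0,0,0]
    - [0,0,0]
    - [0,0,0]
    - [0,0,0]
    - [0,0,0]
    - [0,0,0]
    - [0,0,0]
    - [0,0,0]
    - [0,0,0]
    - [0,0,0]
    - [0,0,0]
    - [0,0,0]
  grip_force: 25

```text
time_s: 5.05
position: [0.481, -0.2721, 0.0191]
orientation: [-0.114, 0.993, 0.0, 0.0]
force: [-2.1, 3.5, 4.3]
gripper_width: 0.0394
```

>>> jog_arm:
  claw: [3.0,3.0,3.0,3.0,3.0,3.0,3.0]
  linear:
    - [0,0,-0.8]
    - [0,0,-1.5]
    - [0,0,-2.5]
    - [0,0,-3.0]
    - [0,0,-3.0]
    - [0,0,-1.2]
    - [0,0,0]
  twist:
    - [0,0,0]
    - [0,0,0]
    - [0,0,0]
    - [0,0,0]
    - [0,0,0]
    - [0,0,0]
    - [0,0,0]

```text
time_s: 5.75
position: [0.4822, -0.2733, 0.1415]
orientation: [-0.114, 0.993, -0.002, 0.002]
force: [0.1, 0.3, -2.7]
gripper_width: 0.0391
```

Run:
```python
from h import *
o=manip.get_obs();print(o["position"],yaw_of(o),o["gripper_width"],o["force"],o["joint_positions"])
s=plan(.4995,-.0175,.10,187.2,v=4);plan(.4995,-.0175,.014,187.2,start=s)
```

```text
[ 0.4822 -0.2733  0.1415] -166.85860787673684 0.03906426174676101 [ 0.0935  0.2739 -2.6951] [-0.608   0.0517  1.7142 -0.0001  1.3706 -2.4081]
n=7 dyaw=-5.94 from [ 0.4822 -0.2733  0.1415] -166.86
 linear [[-1.07, 3.5, 0.59], [-1.02, 3.52, 0.59], [-0.97, 3.53, 0.59], [-0.91, 3.55, 0.59], [-0.86, 3.56, 0.59], [-0.81, 3.57, 0.59], [-0.76, 3.58, 0.59]]
 twist [[0, 0, np.float64(0.85)], [0, 0, np.float64(0.85)], [0, 0, np.float64(0.85)], [0, 0, np.float64(0.85)], [0, 0, np.float64(0.85)], [0, 0, np.float64(0.85)], [0, 0, np.float64(0.85)]]
n=2 dyaw=0.00 from [ 0.4995 -0.0175  0.1   ] 187.20
 linear [[-0.0, 0.0, 4.3], [-0.0, 0.0, 4.3]]
 twist [[0, 0, -0.0], [0, 0, -0.0]]
```

>>> jog_arm:
  claw: [3.0,3.0,3.0,3.0,3.0,3.0,3.0,3.0,3.0,3.0,3.0]
  linear:
    - [-0.8,2.0,0]
    - [-1.0,3.5,0]
    - [-1.0,3.5,0]
    - [-1.0,3.5,0]
    - [-0.9,3.6,0]
    - [-0.8,3.6,0]
    - [-0.6,3.6,0]
    - [-0.3,1.5,2.0]
    - [0,0,3.0]
    - [0,0,2.0]
    - [0,0,0]
  twist:
    - [0,0,0.8]
    - [0,0,0.8]
    - [0,0,0.8]
    - [0,0,0.8]
    - [0,0,0.8]
    - [0,0,0.8]
    - [0,0,0.8]
    - [0,0,0.3]
    - [0,0,0]
    - [0,0,0]
    - [0,0,0]

```text
time_s: 6.85
position: [0.4946, -0.0156, 0.0634]
orientation: [-0.063, 0.998, 0.001, -0.005]
force: [-0.0, 0.6, -2.5]
gripper_width: 0.0394
```

Run:
```python
from h import *
import pickle
o=manip.get_obs();i=manip.snapshot("wrist");cv2.imwrite("pics/w3.png",i);pickle.dump(o,open("w3.pkl","wb"))
print(o["position"],yaw_of(o),o["gripper_width"],o["force"])
plan(.4995,-.0175,.014,187.2)
crop(i,100,60,500,360,2,"pics/a5.png")
```

```text
[ 0.4946 -0.0156  0.0634] -172.7258597696253 0.03936156947951214 [-0.0157  0.5503 -2.5344]
n=2 dyaw=-0.05 from [ 0.4962 -0.016   0.0657] -172.75
 linear [[-0.15, -0.09, 2.58], [-0.15, -0.09, 2.58]]
 twist [[0, 0, np.float64(0.03)], [0, 0, np.float64(0.03)]]
```

View pics/a5.png

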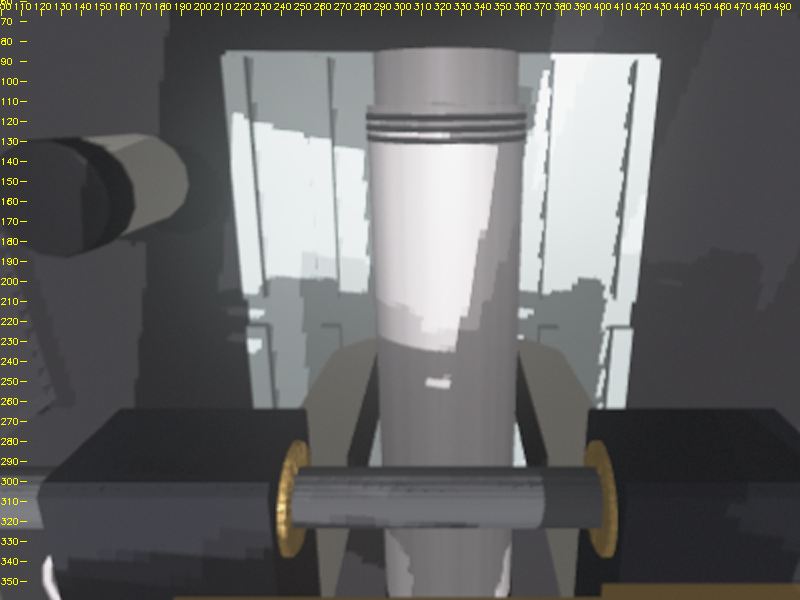

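Wrist view: the tube is held level over the mat, whose near corners are at crop (221,52) and (661,53). The groove lines run parallel to the tube.

Run:
```python
from h import *
import pickle
o=pickle.load(open("w3.pkl","rb"))
C=cam("wrist",o);f=lambda p,z:cw(C,p,z,100,60,2)
A,B=f((221,52),.008),f((661,53),.008);print(A,B,np.linalg.norm(B-A),"mid",(A+B)/2)
d=B-A;print("perp yaw",np.degrees(np.arctan2(d[1],d[0]))-90)
E,F=f((267,408),.003),f((627,408),.003);print(E,F,np.linalg.norm(E-F),(E+F)/2)
print(f((446,75),.07),f((446,400),.07))
```

```text
[ 0.4082 -0.1087  0.008 ] [0.3886 0.0484 0.008 ] 0.15838686247055686 mid [ 0.3984 -0.0302  0.008 ]
perp yaw 7.092866262042548
[ 0.5519 -0.0879  0.003 ] [0.5324 0.0682 0.003 ] 0.15729741140013107 [ 0.5421 -0.0099  0.003 ]
[ 0.4091 -0.0271  0.07  ] [ 0.5029 -0.0154  0.07  ]
```

>>> jog_arm:
  claw: [3.0,3.0,3.0,3.0,3.0]
  linear:
    - [-0.1,-0.1,1.5]
    - [-0.1,-0.1,1.5]
    - [-0.1,0,1.0]
    - [0,0,0.4]
    - [0,0,0]
  twist:
    - [0,0,0]
    - [0,0,0]
    - [0,0,0]
    - [0,0,0]
    - [0,0,0]

```text
time_s: 7.4
position: [0.502, -0.0181, 0.0246]
orientation: [-0.063, 0.998, 0.0, -0.0]
force: [-0.8, 0.2, -3.5]
gripper_width: 0.0392
```

>>> jog_arm:
  claw: [3.0,3.0,3.0,3.0,3.0]
  linear:
    - [0,0,0.4]
    - [0,0,0.4]
    - [0,0,0.3]
    - [0,0,0.1]
    - [0,0,0]
  twist:
    - [0,0,0]
    - [0,0,0]
    - [0,0,0]
    - [0,0,0]
    - [0,0,0]

```text
time_s: 7.9
position: [0.502, -0.018, 0.0125]
orientation: [-0.063, 0.998, 0.0, -0.0]
force: [-1.0, -0.5, -3.4]
gripper_width: 0.0393
```

>>> jog_arm:
  claw: [3.0,3.0,3.0]
  linear:
    - [0,0,0.1]
    - [0,0,0.1]
    - [0,0,0]
  twist:
    - [0,0,0]
    - [0,0,0]
    - [0,0,0]

```text
time_s: 8.2
position: [0.5025, -0.0181, 0.0119]
orientation: [-0.063, 0.998, -0.0, 0.0]
force: [-6.4, 1.1, 9.8]
gripper_width: 0.0388
```

>>> jog_arm:
  claw: [6.6,6.6,6.6,6.6,6.6,6.6,6.6,6.6,6.6,6.6,6.6,6.6]
  linear:
    - [0,0,0]
    - [0,0,0]
    - [0,0,0]
    - [0,0,0]
    - [0,0,0]
    - [0,0,-1.0]
    - [0,0,-3.0]
    - [0,0,-4.0]
    - [2.5,0,-3.0]
    - [2.5,0,-2.0]
    - [1.5,0,-1.0]
    - [0,0,0]
  twist:
    - [0,0,0]
    - [0,0,0]
    - [0,0,0]
    - [0,0,0]
    - [0,0,0]
    - [0,0,0]
    - [0,0,0]
    - [0,0,0]
    - [0,0,0]
    - [0,0,0]
    - [0,0,0]
    - [0,0,0]

```text
time_s: 9.4
position: [0.4381, -0.0266, 0.1533]
orientation: [-0.063, 0.998, -0.001, 0.002]
force: [-0.2, -0.3, -0.1]
gripper_width: 0.0662
```

Run:
```python
from h import *
import pickle
o=manip.get_obs();i=manip.snapshot("wrist");cv2.imwrite("pics/w4.png",i);pickle.dump(o,open("w4.pkl","wb"))
print(o["time_s"],o["position"],yaw_of(o),o["gripper_width"],o["force"],o["joint_positions"])
crop(i,160,60,480,300,2.5,"pics/a6.png")
```

```text
9.4 [ 0.4381 -0.0266  0.1533] -172.78340123262205 0.06617871939752677 [-0.1723 -0.3461 -0.1305] [-0.1776 -0.2864  2.0032 -0.0001  1.4206 -1.8743]
```

View pics/a6.png

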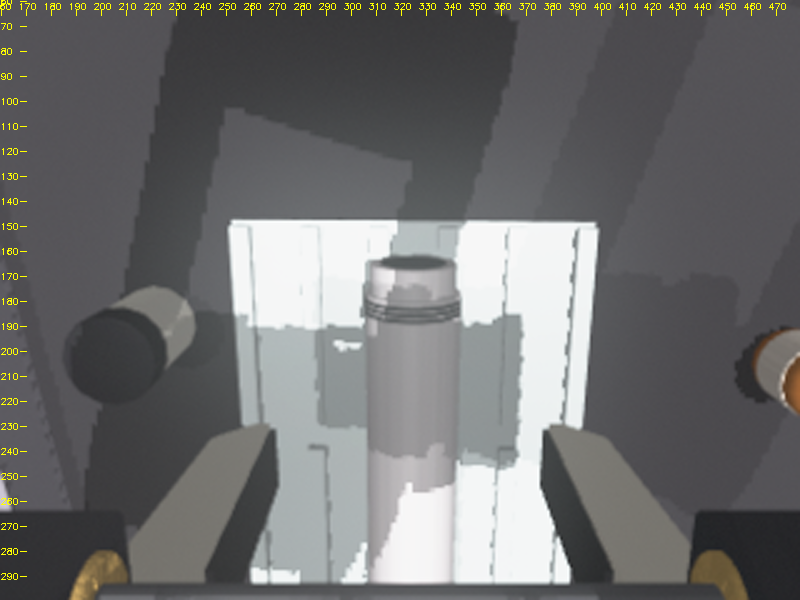

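Wrist view: the tube lies in the middle groove, parallel to the ribs. Its near end rim is at crop (412,258) and its body edges at x 367 and 458.

Run:
```python
from h import *
import pickle
o=pickle.load(open("w4.pkl","rb"))
C=cam("wrist",o);f=lambda p,z:cw(C,p,z,160,60,2.5)
E=f((412,257),.043);a=f((412,330),.03);b=f((412,560),.03);d=b-a
print("end",E,"axis",a,b,np.degrees(np.arctan2(d[1],d[0])))
u=np.array([np.cos(np.radians(7.2)),np.sin(np.radians(7.2)),0]);print("mid",E+.09*u,"grip65",E+.025*u)
g=E+.026*u;plan(g[0],g[1],.060,187.2)
```

```text
end [ 0.4065 -0.0299  0.043 ] axis [ 0.439  -0.0258  0.03  ] [ 0.5474 -0.0121  0.03  ] 7.2054854553092795
mid [ 0.4958 -0.0187  0.043 ] grip65 [ 0.4313 -0.0268  0.043 ]
n=3 dyaw=-0.02 from [ 0.4384 -0.0265  0.1521] -172.78
 linear [[0.2, 0.02, 3.07], [0.2, 0.02, 3.07], [0.2, 0.02, 3.07]]
 twist [[0, 0, np.float64(0.01)], [0, 0, np.float64(0.01)], [0, 0, np.float64(0.01)]]
```

>>> jog_arm:
  claw: [6.6,6.6,6.6,6.6,6.6,6.6,6.6,3.0,3.0,3.0,3.0,3.0]
  linear:
    - [0,0,3.0]
    - [0,0,4.0]
    - [0,0,3.0]
    - [0,0,2.0]
    - [0,0,1.5]
    - [0,0,0.5]
    - [0,0,0]
    - [0,0,0]
    - [0,0,0]
    - [0,0,0]
    - [0,0,0]
    - [0,0,0]
  twist:
    - [0,0,0]
    - [0,0,0]
    - [0,0,0]
    - [0,0,0]
    - [0,0,0]
    - [0,0,0]
    - [0,0,0]
    - [0,0,0]
    - [0,0,0]
    - [0,0,0]
    - [0,0,0]
    - [0,0,0]
  grip_force: 60

```text
time_s: 10.65
position: [0.4382, -0.0256, 0.0114]
orientation: [-0.063, 0.998, 0.001, 0.001]
force: [-0.6, 5.2, 3.6]
gripper_width: 0.0389
```

>>> jog_arm:
  claw: [3.0,3.0,3.0,3.0,3.0,3.0,3.0,3.0]
  linear:
    - [0,0,-0.5]
    - [0,0,-1.0]
    - [0,0,-2.0]
    - [0,0,-3.0]
    - [0,0,-4.0]
    - [0,0,-2.0]
    - [0,0,-0.5]
    - [0,0,0]
  twist:
    - [0,0,0]
    - [0,0,0]
    - [0,0,0]
    - [0,0,0]
    - [0,0,0]
    - [0,0,0]
    - [0,0,0]
    - [0,0,0]

```text
time_s: 11.45
position: [0.4381, -0.0265, 0.1413]
orientation: [-0.063, 0.998, -0.0, 0.001]
force: [-0.1, -0.2, -3.0]
gripper_width: 0.0389
```

Run:
```python
from h import *
import pickle
o=manip.get_obs();i=manip.snapshot("wrist");cv2.imwrite("pics/w5.png",i);pickle.dump(o,open("w5.pkl","wb"))
s=manip.snapshot("scene");cv2.imwrite("pics/s5.png",s)
print(o["time_s"],o["position"],yaw_of(o),o["gripper_width"],o["force"],o["moment"],o["joint_positions"])
g=np.zeros((440,800,3),np.uint8)
a=cv2.resize(s[140:280,250:390],None,fx=3.14,fy=3.14);g[:a.shape[0],:a.shape[1]]=a[:440]
b=cv2.resize(i[:,140:500],(360,400));g[:400,440:]=b
cv2.imwrite("pics/a7.png",g)
```

```text
11.45 [ 0.4381 -0.0265  0.1413] -172.7612557483846 0.03886524139891072 [-0.1442 -0.1875 -3.0444] [0.0606 0.1843 0.0162] [-0.1771 -0.2732  2.0147 -0.0002  1.3984 -1.8742]
```

View pics/a7.png

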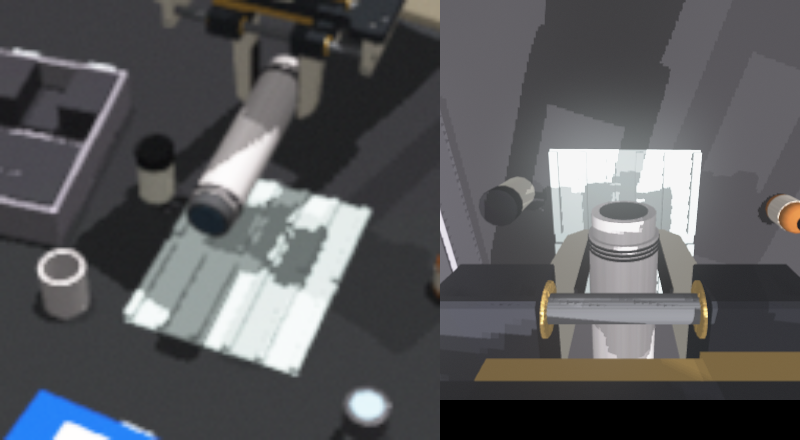

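Run:
```python
from h import *
C=cam("scene");g=np.array([.4381,-.0265,.154]);u=np.array([.992,.125,0])
for a in(0,3,6,10):
    t=np.radians(a);e=lambda L:w2px(C,g+L*(u*np.cos(t)+np.array([0,0,-np.sin(t)])))
    print(a,"near",e(-.026),"far",e(.154))
```

```text
0 near [341.2516 162.8433] far [315.5396 208.4229]
3 near [341.2598 162.4592] far [315.635  210.6806]
6 near [341.2588 162.0916] far [315.7955 212.7871]
10 near [341.2433 161.629 ] far [316.1077 215.3529]
```

Run:
```python
from h import *
S,D=cam("scene"),cam("side")
print("blue ball",tri([(S,(446,312)),(D,(208,286))])); print("white ball",tri([(S,(488.2,218.8)),(D,(281,271))]));print("blue corner",px2w(S,(443,318),.01),"oil top",px2w(S,(396,218),.066), px2w(D,(331,255),.066))
s=plan(.4071,.308,.14,171.9,v=4.2);plan(.4071,.3112,.055,171.9,v=4,start=s)
```

```text
blue ball (array([0.668 , 0.3479, 0.0897]), [np.float64(0.0005525184677403706), np.float64(0.0005525184677403785)])
white ball (array([0.478 , 0.3584, 0.2012]), [np.float64(0.00032334677618430863), np.float64(0.00032334677618441466)])
blue corner [0.6333 0.3462 0.01  ] oil top [0.4485 0.1513 0.066 ] [0.437  0.1577 0.066 ]
n=8 dyaw=-15.34 from [ 0.4367 -0.0261  0.1392] -172.76
 linear [[-0.16, 4.19, -0.01], [-0.02, 4.19, -0.01], [0.12, 4.19, -0.01], [0.26, 4.19, -0.01], [0.4, 4.17, -0.01], [0.54, 4.16, -0.01], [0.68, 4.14, -0.01], [0.82, 4.11, -0.01]]
 twist [[0, 0, np.float64(1.92)], [0, 0, np.float64(1.92)], [0, 0, np.float64(1.92)], [0, 0, np.float64(1.92)], [0, 0, np.float64(1.92)], [0, 0, np.float64(1.92)], [0, 0, np.float64(1.92)], [0, 0, np.float64(1.92)]]
n=3 dyaw=0.00 from [0.4071 0.308  0.14  ] 171.90
 linear [[0.02, 0.11, 2.83], [0.02, 0.11, 2.83], [0.02, 0.11, 2.83]]
 twist [[0, 0, -0.0], [0, 0, -0.0], [0, 0, -0.0]]
```

>>> jog_arm:
  claw: [3.0,3.0,3.0,3.0,3.0,3.0,3.0,3.0,3.0,3.0,3.0,3.0]
  linear:
    - [0,1.5,0]
    - [-0.1,3.0,0]
    - [0,3.5,0]
    - [0.1,3.5,0]
    - [0.2,3.5,0]
    - [0.3,3.5,0]
    - [0.4,3.5,0]
    - [0.4,3.5,0]
    - [0.5,3.5,0]
    - [0.5,3.0,0]
    - [0.3,1.3,0]
    - [0,0,0]
  twist:
    - [0,0,1.4]
    - [0,0,1.4]
    - [0,0,1.4]
    - [0,0,1.4]
    - [0,0,1.4]
    - [0,0,1.4]
    - [0,0,1.4]
    - [0,0,1.4]
    - [0,0,1.4]
    - [0,0,1.4]
    - [0,0,1.3]
    - [0,0,0]

```text
time_s: 12.75
position: [0.4084, 0.3083, 0.1383]
orientation: [0.069, 0.998, -0.001, -0.002]
force: [0.1, -0.5, -3.3]
gripper_width: 0.0388
```

Run:
```python
from h import *
o=manip.get_obs();s=manip.snapshot("scene");d=manip.snapshot("side");cv2.imwrite("pics/s6.png",s);cv2.imwrite("pics/d6.png",d)
o=manip.get_obs()
print(o["time_s"],o["position"],yaw_of(o),o["gripper_width"],o["force"],o["moment"])
plan(.4071,.3112,.075,171.9,v=4)
g=np.zeros((480,800,3),np.uint8)
g[:,:400]=cv2.resize(s[180:300,400:500],(400,480));g[:,400:]=cv2.resize(d[220:360,230:347],(400,480))
cv2.imwrite("pics/a8.png",g)
```

```text
12.85 [0.4091 0.3066 0.1388] 172.02253935613663 0.038614506952555396 [-0.9687  0.5564 -3.2192] [0.0346 0.1787 0.0093]
n=2 dyaw=-0.12 from [0.4091 0.3066 0.1388] 172.02
 linear [[0.13, 0.22, 3.19], [0.13, 0.21, 3.19]]
 twist [[0, 0, np.float64(0.06)], [0, 0, np.float64(0.06)]]
```

View pics/a8.png

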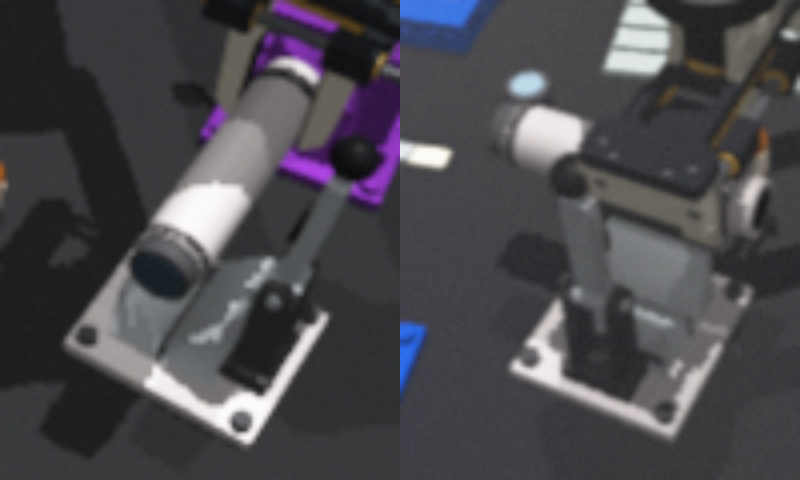

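Left (scene): the tube hangs level over the V, with its dark end face at crop (160,272), i.e. pixel (440,248), and the clamp arm still open. Right (side): the gripper clears the arm. I'll check the centring numerically, then lower.

Run:
```python
from h import *
C=cam("scene");g=np.array([.4089,.3068,.1518])
for a in(-2,0,2):
  for yaw in(-8.0,):
    u=np.array([np.cos(np.radians(yaw)),np.sin(np.radians(yaw)),-np.tan(np.radians(a))])
    print(a,"far",w2px(C,g+.154*u),"near",w2px(C,g-.026*u))
# where the seated far end / V features should project
u=np.array([.990,-.141,0]);v=np.array([.141,.990,0]);s=np.array([.4705,.3022,.06])
print("seat far",w2px(C,s+.09*u)); 
for n,p in[("apex front",s+.038*u-[0,0,.028]),("mouthL front",s+.038*u-.026*v-[0,0,.002]),("mouthR back",s-.038*u+.026*v-[0,0,.002]),("mouthL back",s-.038*u-.026*v-[0,0,.002]),("platecorner",s+.06*u-[0,0,.05]),("ball",s-.009*0+(.048+.009)*v+[0,0,.1416])]:print(n,w2px(C,p))
```

```text
-2 far [439.1586 245.3164] near [471.8804 200.1211]
0 far [438.6908 246.8613] near [471.9724 199.8571]
2 far [438.2269 248.3935] near [472.0645 199.5928]
seat far [433.2295 271.5334]
apex front [440.8477 264.1278]
mouthL front [433.0717 252.5431]
mouthR back [466.1894 243.0008]
mouthL back [446.7534 233.4066]
platecorner [435.135  275.2949]
ball [488.2077 218.7325]
```

>>> jog_arm:
  claw: [3.0,3.0,3.0,3.0,3.0,3.0,3.0]
  linear:
    - [0.1,0.2,1.0]
    - [0.1,0.2,2.0]
    - [0,0,1.5]
    - [0,0,1.0]
    - [0,0,0.7]
    - [0,0,0.2]
    - [0,0,0]
  twist:
    - [0,0,0.1]
    - [0,0,0]
    - [0,0,0]
    - [0,0,0]
    - [0,0,0]
    - [0,0,0]
    - [0,0,0]

```text
time_s: 13.55
position: [0.4088, 0.3115, 0.0767]
orientation: [0.071, 0.997, -0.0, -0.0]
force: [-0.1, -0.2, -3.0]
gripper_width: 0.039
```

Run:
```python
from h import *
o=manip.get_obs();print(o["position"],yaw_of(o),o["force"],o["moment"])
print(R.from_quat(o["orientation"]).as_matrix()[:,2])
plan(.4071,.3112,.050,171.9,v=.6)
```

```text
[0.4088 0.3115 0.0767] 171.8328448026038 [-0.0654 -0.2267 -2.9749] [0.0221 0.1566 0.0227]
[-0. -0. -1.]
n=5 dyaw=0.07 from [0.4088 0.3115 0.0767] 171.83
 linear [[0.03, -0.01, 0.53], [0.03, -0.01, 0.53], [0.03, -0.01, 0.53], [0.03, -0.01, 0.53], [0.03, -0.01, 0.53]]
 twist [[0, 0, np.float64(-0.01)], [0, 0, np.float64(-0.01)], [0, 0, np.float64(-0.01)], [0, 0, np.float64(-0.01)], [0, 0, np.float64(-0.01)]]
```

>>> jog_arm:
  claw: [3.0,3.0,3.0,3.0,3.0,3.0,3.0]
  linear:
    - [0.1,-0.1,0.5]
    - [0,0,0.6]
    - [0,0,0.6]
    - [0,0,0.4]
    - [0,0,0.2]
    - [0,0,0.1]
    - [0,0,0]
  twist:
    - [0,0,0]
    - [0,0,0]
    - [0,0,0]
    - [0,0,0]
    - [0,0,0]
    - [0,0,0]
    - [0,0,0]

```text
time_s: 14.25
position: [0.4076, 0.3107, 0.0525]
orientation: [0.071, 0.997, -0.0, -0.0]
force: [-0.6, 0.7, -2.6]
gripper_width: 0.0387
```

>>> jog_arm:
  claw: [3.0,3.0,3.0]
  linear:
    - [0,0,0.2]
    - [0,0,0.1]
    - [0,0,0]
  twist:
    - [0,0,0]
    - [0,0,0]
    - [0,0,0]

```text
time_s: 14.55
position: [0.4076, 0.3108, 0.0496]
orientation: [0.071, 0.997, 0.0, 0.0]
force: [0.4, 1.2, -3.1]
gripper_width: 0.039
```

>>> jog_arm:
  claw: [3.0,3.0,3.0]
  linear:
    - [0,0,0.1]
    - [0,0,0.1]
    - [0,0,0]
  twist:
    - [0,0,0]
    - [0,0,0]
    - [0,0,0]

```text
time_s: 14.85
position: [0.4078, 0.311, 0.0478]
orientation: [0.071, 0.997, 0.0, 0.0]
force: [-0.8, 1.5, -0.7]
gripper_width: 0.0389
```

Run:
```python
from h import *
o=manip.get_obs();print(o["position"],yaw_of(o),o["force"],o["moment"])
```

```text
[0.4078 0.311  0.0478] 171.8455060877152 [-0.7564  1.4653 -0.7029] [0.192  0.097  0.0803]
```

>>> jog_arm:
  claw: [3.0,3.0,3.0]
  linear:
    - [0,0.05,0.05]
    - [0,0.05,0.05]
    - [0,0,0]
  twist:
    - [0,0,0]
    - [0,0,0]
    - [0,0,0]

```text
time_s: 15.15
position: [0.4079, 0.3118, 0.0468]
orientation: [0.071, 0.997, 0.0, 0.0]
force: [-0.1, 0.4, 0.4]
gripper_width: 0.0394
```

Run:
```python
from h import *
o=manip.get_obs();print(o["position"],yaw_of(o),o["force"],o["moment"])
```

```text
[0.4079 0.3118 0.0468] 171.8387124067168 [-0.1317  0.3568  0.4465] [-0.062   0.0433 -0.0386]
```

>>> jog_arm:
  claw: [3.0,3.0,6.6,6.6,6.6,6.6,6.6,6.6]
  linear:
    - [0,0.02,0.05]
    - [0,0,0]
    - [0,0,0]
    - [0,0,0]
    - [0,0,0]
    - [0,0,0]
    - [0,0,0]
    - [0,0,0]
  twist:
    - [0,0,0]
    - [0,0,0]
    - [0,0,0]
    - [0,0,0]
    - [0,0,0]
    - [0,0,0]
    - [0,0,0]
    - [0,0,0]

```text
time_s: 15.95
position: [0.4077, 0.3119, 0.0461]
orientation: [0.071, 0.997, -0.0, -0.0]
force: [-0.2, -0.1, -0.0]
gripper_width: 0.066
```

>>> jog_arm:
  claw: [6.6,6.6,6.6,6.6,6.6,6.6,6.6,6.6,6.6,6.6,6.6]
  linear:
    - [0,0,-0.5]
    - [0,0,-1.5]
    - [0,0,-3.0]
    - [0,0,-4.0]
    - [0,0,-4.0]
    - [0,0,-4.0]
    - [0,0,-4.0]
    - [0,0,-4.0]
    - [0,0,-4.0]
    - [0,0,-2.0]
    - [0,0,0]
  twist:
    - [0,0,0]
    - [0,0,0]
    - [0,0,0]
    - [0,0,0]
    - [0,0,0]
    - [0,0,0]
    - [0,0,0]
    - [0,0,0]
    - [0,0,0]
    - [0,0,0]
    - [0,0,0]

```text
time_s: 17.05
position: [0.4088, 0.3126, 0.3619]
orientation: [0.071, 0.997, 0.002, 0.003]
force: [-0.0, 1.0, 0.3]
gripper_width: 0.0659
```

Run:
```python
from h import *
import pickle
o=manip.get_obs();i=manip.snapshot("wrist");cv2.imwrite("pics/w7.png",i);pickle.dump(o,open("w7.pkl","wb"))
s=manip.snapshot("scene");cv2.imwrite("pics/s7.png",s)
print(o["time_s"],o["position"],yaw_of(o),o["force"])
g=np.zeros((560,800,3),np.uint8)
g[:,:400]=cv2.resize(s[200:298,415:485],(400,560),interpolation=2);g[:,400:]=cv2.resize(i[60:340,220:420],(400,560),interpolation=2)
cv2.imwrite("pics/a9.png",g)
```

```text
17.05 [0.4088 0.3126 0.3619] 171.84058161819658 [-0.0484  0.9851  0.3057]
```

View pics/a9.png

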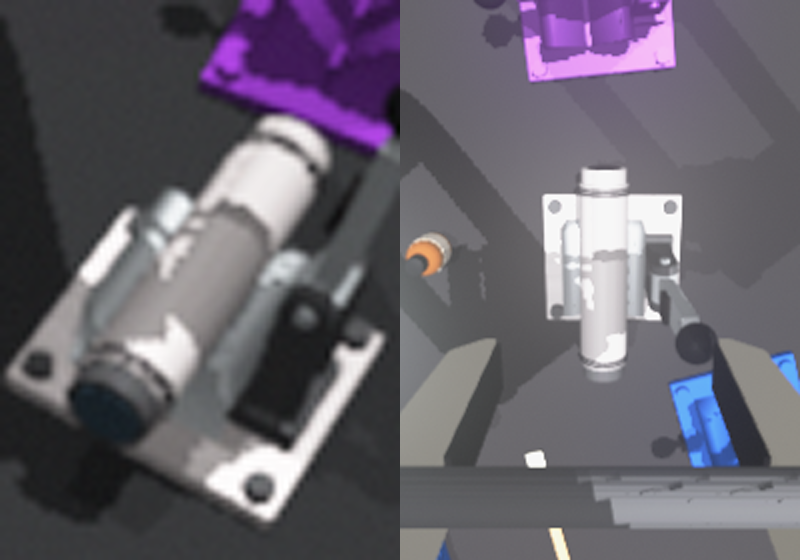

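Left (scene): the tube lies in the V and the arm is still open. Right (wrist): tube edges at crop x 582 and 627, between block edges at 562 and 645; ends at y 167 and 380, plate from y 195 to 320, ball at (696,342).

Run:
```python
from h import *
import pickle
C=cam("wrist",pickle.load(open("w7.pkl","rb")));f=lambda p,z:cw(C,p,z,220,60,2)
U=np.array([.990,-.141]);V=np.array([.141,.990])
def uv(n,p,z):
    w=f(p,z)[:2];print(n,w,"u %.4f v %.4f"%(w@U,w@V))
uv("near end",(604,168),.078);uv("near shoulder",(604,192),.078);uv("far shoulder",(603,362),.078);uv("far end",(603,378),.066)
uv("axis a",(604.5,220),.062);uv("axis b",(604.5,340),.062)
uv("blockL",(562,270),.058);uv("blockR",(645,270),.058)
uv("plateNear",(613,195),.01);uv("plateFar",(615,320),.01)
uv("ball",(696,342),.201)
S=cam("scene");s=np.array([.4705,.3022,.06]);u=np.array([.99,-.141,0])
print(w2px(S,s+.09*u),w2px(S,s-.09*u+[0,0,.018]))
```

```text
near end [0.4233 0.6208] u 0.3315 v 0.6743
near shoulder [0.4421 0.6218] u 0.3500 v 0.6779
far shoulder [0.5899 0.6286] u 0.4953 v 0.7055
far end [0.6126 0.6376] u 0.5165 v 0.7176
axis a [0.4696 0.634 ] u 0.3755 v 0.6939
axis b [0.5779 0.6397] u 0.4819 v 0.7148
blockL [0.5094 0.6032] u 0.4193 v 0.6690
blockR [0.5197 0.6731] u 0.4195 v 0.7397
plateNear [0.4631 0.6752] u 0.3633 v 0.7337
plateFar [0.586 0.684] u 0.4837 v 0.7598
ball [0.5133 0.601 ] u 0.4235 v 0.6674
[433.2295 271.5334] [466.7991 220.4529]
```

Run:
```python
from h import *
import pickle
C=cam("wrist",pickle.load(open("w7.pkl","rb")));f=lambda p,z:cw(C,(p[0]-400,p[1]),z,220,60,2)
U=np.array([.990,-.141]);V=np.array([.141,.990])
def uv(n,p,z):
    w=f(p,z)[:2];print(n,w,"u %.4f v %.4f"%(w@U,w@V))
uv("near end",(604,168),.078);uv("near shoulder",(604,192),.078);uv("far shoulder",(603,362),.078);uv("far end",(603,378),.066)
uv("axis a",(604.5,220),.062);uv("axis b",(604.5,340),.062)
uv("blockL",(562,270),.058);uv("blockR",(645,270),.058)
uv("plateNear",(613,195),.01);uv("plateFar",(615,320),.01)
uv("ball",(696,342),.201)
```

```text
near end [0.3789 0.3156] u 0.3306 v 0.3658
near shoulder [0.3972 0.3129] u 0.3491 v 0.3658
far shoulder [0.5401 0.2911] u 0.4937 v 0.3644
far end [0.561 0.288] u 0.5147 v 0.3642
axis a [0.4223 0.3096] u 0.3744 v 0.3661
axis b [0.5271 0.2943] u 0.4803 v 0.3657
blockL [0.4603 0.2678] u 0.4180 v 0.3300
blockR [0.4705 0.3372] u 0.4182 v 0.4001
plateNear [0.4112 0.319 ] u 0.3621 v 0.3738
plateFar [0.5302 0.3041] u 0.4820 v 0.3758
ball [0.4776 0.3579] u 0.4223 v 0.4217
```

The tube is centred to about 1 mm both along and across the block. Next I close the fingers, go beyond the ball on the hinge side and lower there.

>>> jog_arm:
  claw: [0,0,0,0,0,0,0,0,0,0,0]
  linear:
    - [-1.5,2.5,0]
    - [-1.6,2.6,0]
    - [-1.6,2.6,0]
    - [-1.5,2.6,0]
    - [0,0.3,1.5]
    - [0,0,3.5]
    - [0,0,4.0]
    - [0,0,4.0]
    - [0,0,3.0]
    - [0,0,1.0]
    - [0,0,0]
  twist:
    - [0,0,0]
    - [0,0,0]
    - [0,0,0]
    - [0,0,0]
    - [0,0,0]
    - [0,0,0]
    - [0,0,0]
    - [0,0,0]
    - [0,0,0]
    - [0,0,0]
    - [0,0,0]
  grip_force: 10

```text
time_s: 18.25
position: [0.4823, 0.4066, 0.1832]
orientation: [0.071, 0.997, -0.002, -0.002]
force: [-0.3, -0.5, 0.1]
gripper_width: 0.0003
```

Run:
```python
from h import *
o=manip.get_obs();p=o["position"];print(o["time_s"],p,yaw_of(o),o["force"],o["gripper_width"],"u %.4f v %.4f"%(p[0]*.99-p[1]*.141,p[0]*.141+p[1]*.99))
```

```text
18.25 [0.4823 0.4066 0.1832] 171.83881788428874 [-0.3095 -0.4529  0.0948] 0.0002735634095438463 u 0.4201 v 0.4705
```

>>> jog_arm:
  claw: [0,0,0,0,0,0,0,0,0,0,0,0]
  linear:
    - [-0.2,-1.0,0]
    - [0,-0.8,0]
    - [0,-0.7,0]
    - [0,-0.7,0]
    - [0,-0.8,0]
    - [0,-0.8,0]
    - [0,-0.8,0.1]
    - [0,-0.8,0.1]
    - [0,-0.8,0.2]
    - [0,-0.8,0.2]
    - [0,-0.6,0.2]
    - [0,0,0]
  twist:
    - [0,0,0]
    - [0,0,0]
    - [0,0,0]
    - [0,0,0]
    - [0,0,0]
    - [0,0,0]
    - [0,0,0]
    - [0,0,0]
    - [0,0,0]
    - [0,0,0]
    - [0,0,0]
    - [0,0,0]

```text
time_s: 19.45
position: [0.4736, 0.3216, 0.1775]
orientation: [0.071, 0.997, -0.0, -0.0]
force: [-0.0, 0.1, -0.4]
gripper_width: 0.0007
```

Run:
```python
from h import *
o=manip.get_obs();p=o["position"];print(o["time_s"],p,yaw_of(o),o["force"],"u %.4f v %.4f"%(p[0]*.99-p[1]*.141,p[0]*.141+p[1]*.99))
s=manip.snapshot("side");cv2.imwrite("pics/d8.png",s);s=manip.snapshot("scene");cv2.imwrite("pics/s8.png",s)
S,D=cam("scene"),cam("side")
for t in(0,.4,.8,1.0,1.2,1.65):
    v=.4135-.112*-np.cos(t)*-1;z=.09+.112*np.sin(t);w=[.99*.4223+.141*v,-.141*.4223+.99*v,z];print(t,w2px(S,w),w2px(D,w))
```

```text
19.45 [0.4736 0.3216 0.1775] 171.80293960348052 [-0.0178  0.128  -0.3832] u 0.4236 v 0.3852
0 [428.5319 227.1919] [311.5348 269.4039]
0.4 [435.0329 216.8553] [308.9611 258.396 ]
0.8 [447.9451 210.8898] [302.8727 253.7131]
1.0 [456.4028 210.0416] [298.6106 254.2869]
1.2 [465.8103 210.7949] [293.6714 257.0097]
1.65 [488.2991 218.4379] [281.0343 271.0785]
```

>>> jog_arm:
  claw: [0,0,0,0,0,0,0,0,0,0,0,0]
  linear:
    - [0,0.5,-1.0]
    - [0.5,0,-3.0]
    - [2.0,0,-4.0]
    - [3.0,0,-4.0]
    - [4.0,0,-3.0]
    - [4.0,0,0]
    - [0,0,0]
    - [0,0,0]
    - [0,0,0]
    - [0,0,0]
    - [0,0,0]
    - [0,0,0]
  twist:
    - [0,0,0]
    - [0,0,0]
    - [0,0,0]
    - [0,0,0]
    - [0,0,0]
    - [0,0,0]
    - [0,0,0]
    - [0,0,0]
    - [0,0,0]
    - [0,0,0]
    - [0,0,0]
    - [0,0,0]

```text
time_s: 20.75
position: [0.3415, 0.3465, 0.3276]
orientation: [0.072, 0.997, -0.0, -0.0]
force: [-0.4, 0.1, -1.2]
gripper_width: 0.0007
```

>>> jog_arm:
  claw: [0,0,0,0,0,0,0,0,0,0,0,0]
  linear:
    - [0,0,0]
    - [0,0,0]
    - [0,0,0]
    - [0,0,0]
    - [0,0,0]
    - [0,0,0]
    - [0,0,0]
    - [0,0,0]
    - [0,0,0]
    - [0,0,0]
    - [0,0,0]
    - [0,0,0]
  twist:
    - [0,0,0]
    - [0,0,0]
    - [0,0,0]
    - [0,0,0]
    - [0,0,0]
    - [0,0,0]
    - [0,0,0]
    - [0,0,0]
    - [0,0,0]
    - [0,0,0]
    - [0,0,0]
    - [0,0,0]

```text
time_s: 21.95
position: [0.341, 0.3468, 0.3281]
orientation: [0.071, 0.997, 0.0, 0.0]
force: [-0.6, -0.2, 0.8]
gripper_width: 0.0005
```

Run:
```python
from h import *
o=manip.get_obs();print(o["time_s"],o["position"])
s=manip.snapshot("scene");cv2.imwrite("pics/s9.png",s);d=manip.snapshot("side");cv2.imwrite("pics/d9.png",d)
a=cv2.imread("pics/s8.png");print("changed px since arm in motion:",(cv2.absdiff(a,s)[195:300,405:500].max(2)>40).sum())
g=np.zeros((560,800,3),np.uint8)
g[:,:400]=cv2.resize(s[190:302,410:490],(400,560),interpolation=2);g[:,400:]=cv2.resize(d[230:356,260:350],(400,560),interpolation=2)
cv2.imwrite("pics/a10.png",g)
```

```text
21.95 [0.341  0.3468 0.3281]
changed px since arm in motion: 2046
```

View pics/a10.png

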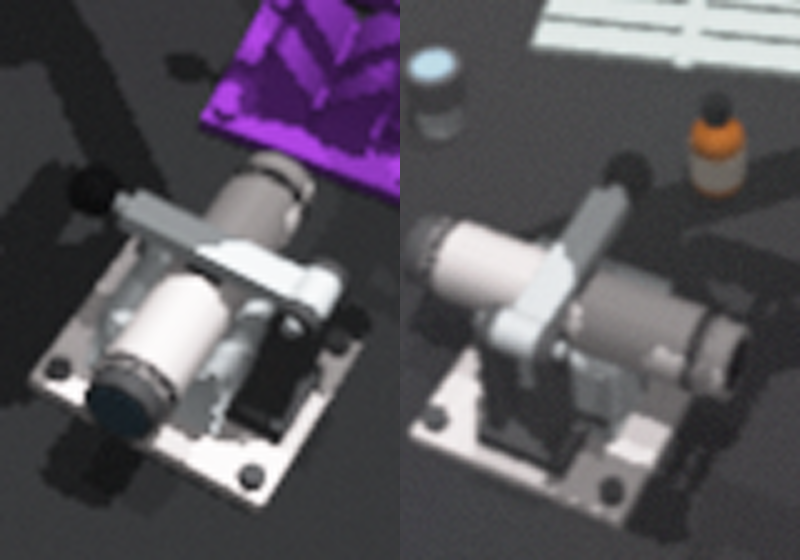

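The arm is down on the tube. The ball is at scene (429,228) and side (311.3,269.4), against (428.5,227.2) and (311.5,269.4) predicted for 0 rad. I'll make one stillness check, then hand in.

>>> jog_arm:
  claw: [0,0,0,0,0,0,0,0,0,0]
  linear:
    - [0,0,0]
    - [0,0,0]
    - [0,0,0]
    - [0,0,0]
    - [0,0,0]
    - [0,0,0]
    - [0,0,0]
    - [0,0,0]
    - [0,0,0]
    - [0,0,0]
  twist:
    - [0,0,0]
    - [0,0,0]
    - [0,0,0]
    - [0,0,0]
    - [0,0,0]
    - [0,0,0]
    - [0,0,0]
    - [0,0,0]
    - [0,0,0]
    - [0,0,0]

```text
time_s: 23.05
position: [0.341, 0.3467, 0.3281]
orientation: [0.071, 0.997, -0.0, -0.0]
force: [-0.7, -0.5, 0.5]
gripper_width: 0.0008
```

Run:
```python
from h import *
s=manip.snapshot("scene");a=cv2.imread("pics/s9.png");b=cv2.imread("pics/scene0.png")
d=(cv2.absdiff(a,s).max(2)>40);n=d[195:300,405:500].sum();print("changed px at clamp:",n)
def ch(n,x0,y0,x1,y1): print(n,(cv2.absdiff(b,s)[y0:y1,x0:x1].max(2)>60).sum())
ch("oil",384,210,404,238);ch("eyep",356,260,376,288);ch("canister",290,182,308,206);ch("spacer",260,218,280,242);ch("slide",242,265,325,325);ch("brush",350,302,384,360);ch("blower",192,224,216,258)
if n<30: print(manip.close_job())
```

```text
changed px at clamp: 0
oil 1
eyep 0
canister 0
spacer 0
slide 0
brush 0
blower 0
the job is handed in; nothing more can be done
None
```

The tube is bedded in the V-block with the clamp arm down on it, and I handed the job in at about 23 s of the 72 s allowed. I lifted the tube out of its case by the middle, laid it in the mat's middle groove and let go. I then took it again about 64 mm from its middle, lowered it into the V, let go, and pushed the ball over so the arm sank onto the tube.

What the last checks showed:
- **Tube in the V:** before the arm came down, its middle was within about 1 mm of the block's middle and its axis within about 1 mm of the V's axis. I did not re-measure after the clamp was down. The last picture shows the tube still bedded.
- **Clamp arm:** the ball is within about 1 px in both the scene and side views of where it should be at 0 rad. The picture at the clamp did not change over the last second.
- **Other things:** the seven bystanders show essentially no change from the first picture, and the gripper is well clear of everything.

One early reading disagreed. In the wrist picture over the mat I first took the wrong edge of the tube's end, which put its middle about 7 mm off. Re-reading that edge agreed with where the gripper had let go. A rough reading of the end face in the scene picture suggested a sideways offset of about 5 mm in the V, but the clearer wrist view did not bear this out.

I viewed 12 pictures, two past the budget of 10.

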